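# Pack the gap beside a chocolate mould with spacer blocks

## Task

There is an empty gap in the mould bed, between the white chocolate mould and the steel stop bar. Put the two blue spacer blocks into it one at a time, side by side and lengthwise along it, each upright, down on the bed's floor and between the red lines, so that the gap is packed snug. Leave the thick orange block standing where it is; it does not fit beside a blue one.

Things in the scene. Friction and masses are not known exactly. Their poses are not given: they have to be found in the camera images.
- gap (a point): Middle of the gap's floor in the fixed mould bed, 6 mm above the table; z up. Gap 68 mm wide (x), running along y, ends open. Steel stop bar at -x (16 mm thick, top rounded 8 mm), white mould of chocolates at +x (135 x 175 mm, edge rounded 8 mm); both 26 mm above the floor. Red lines at y = +-67 mm. Two blue blocks leave 8 mm play, centres 15 to 19 mm either side in x; a block in it slides easily.
- blue1_mid (a point): Centre of a blue plastic spacer block, loose, about 0.1 kg, upright, 62 mm tall: this point is 31 mm above its underside. Body 30 mm thick (x), 80 mm long (y), 30 mm high, long edges rounded 9 mm; above it, in the middle, a grip tab 12 mm thick (x), 30 mm long (y), 32 mm high. z up; the same either way round.
- blue2_mid (a point): Centre of the other blue plastic spacer block, loose, about 0.1 kg, upright, 62 mm tall: this point is 31 mm above its underside. Body 30 mm thick (x), 80 mm long (y), 30 mm high, long edges rounded 9 mm; above it, in the middle, a grip tab 12 mm thick (x), 30 mm long (y), 32 mm high. z up; the same either way round.
- thick_mid (a point): Centre of the thick orange plastic spacer block, to be left alone, loose, about 0.16 kg, upright, 62 mm tall: this point is 31 mm above its underside. Body 46 mm thick (x), 80 mm long (y), 30 mm high, long edges rounded 9 mm; above it, in the middle, a grip tab 28 mm thick (x), 30 mm long (y), 32 mm high. z up; the same either way round.
Things that resemble listed ones, but are neither listed nor needed, are in the scene too. Leave any green or yellow look-alike of the part that bears blue1_mid alone. What is shaped like the part that bears blue2_mid but turquoise is not meant.

How it is judged (in metres and radians):
On the way, in this order (a step that is already met when the one before it is completed fails the run):
1. one blue block, either one, is down in the gap (((x of blue1_mid in the frame of gap between -0.025 and 0.025 m and y of blue1_mid in the frame of gap between -0.03 and 0.03 m and z of blue1_mid in the frame of gap between 0.024 and 0.036 m and angle between blue1_mid's own z axis and vertical below 0.2 rad and angle between the x axis of blue1_mid and the x axis of gap, either way round below 0.2 rad) or (x of blue2_mid in the frame of gap between -0.025 and 0.025 m and y of blue2_mid in the frame of gap between -0.03 and 0.03 m and z of blue2_mid in the frame of gap between 0.024 and 0.036 m and angle between blue2_mid's own z axis and vertical below 0.2 rad and angle between the x axis of blue2_mid and the x axis of gap, either way round below 0.2 rad))), for 0.2 s.
2. both blue blocks are down in the gap, side by side (x of blue1_mid in the frame of gap between -0.025 and 0.025 m and y of blue1_mid in the frame of gap between -0.03 and 0.03 m and z of blue1_mid in the frame of gap between 0.024 and 0.036 m and angle between each of blue1_mid, blue2_mid's own z axis and vertical below 0.2 rad and angle between the x axis of each of blue1_mid, blue2_mid and the x axis of gap, either way round below 0.2 rad and x of blue2_mid in the frame of gap between -0.025 and 0.025 m and y of blue2_mid in the frame of gap between -0.03 and 0.03 m and z of blue2_mid in the frame of gap between 0.024 and 0.036 m), for 0.2 s.
At the end, for the whole second after the job is handed in: Both blue blocks stand side by side in the gap, on its floor (within 5 mm), upright and along the gap (within about 11 degrees), within 30 mm of its middle along the gap's length, released and at rest; the orange block is within 30 mm of where it began (all of step 2 and linear speed of each of blue1, blue2 below 0.02 m/s and distance of thick_mid from where it was at the start of the episode below 0.03 m); the robot touches nothing.
It fails at once if the thick orange block is moved more than 30 mm (distance of thick_mid from where it was at the start of the episode above 0.03 m).
It also fails if it takes over 58 s, if anything falls off the work surface, if the arm or the gripper's body presses on something with over 40 N, if the wrist force passes 120 N, or if a joint passes its speed limit or range.

## Robot

A 6-joint arm with a two-finger parallel gripper is mounted at the origin on the work surface. World frame = base frame: x ahead of the robot, y to its left, z up, the work surface at z = 0. Lengths are in m, angles in degrees, forces in N, time in s.
With the tool pointing down it reaches from about 0.3 to 0.75 m from the base axis. Payload 8.5 kg.
Tool frame: the origin (TCP) lies between the finger pads; the fingertips stand ahead of it and the grasp point (between the pads) lies 8 mm behind it (env.tcp_to_tips is the z of the fingertips in the tool frame, in m); z points along the fingers, x is the direction in which the jaws open and shut, and the axes are right-handed (so a half turn about z gives the same grasp; the last joint's range is limited). The gripper opens to 85 mm and grips with 20 to 120 N. Pads are 22 mm wide; open, the fingers measure 114 mm over their backs; the gripper's body (76 mm by 85 mm) begins 54 mm behind the grasp point. The pads swing forward as they close: fully open they stand 13 mm farther back than shut.
Start: joints at [63.008, 21.807, 74.336, -0, 83.858, -12.336], TCP at [0.139, 0.532, 0.242] pointing down, gripper open.
Joint ranges: [-178.18, 178.18], [-50.72, 133.34], [12.68, 142.11], [-81.47, 261.47], [9.98, 163.14], [-165.26, 165.26]. Speed limits (degrees/s): [136.94, 136.94, 180, 180, 180, 180].

## Interface

Orientations are given as a 3x3 rotation matrix whose columns are the frame's x, y, z axes.
In Python, from rig import observe, viewer, env gives the robot as it stands.
- The arm moves only by the tool jog_arm, never from a script. Its arguments are lists of equal length, an entry for each row: "dr": the turn, a rotation vector about the tool's x, y, z in rad, a list of three; "slide": the shift along the tool's x, y, z in m, a list of three; "gripper": the opening, from -1 (shut) to 1 (fully open), so that 0 is half open. In form: {"dr": [[rx, ry, rz], ...], "slide": [[dx, dy, dz], ...], "gripper": [gripper, ...]}. A call has exactly 10 rows; each row shifts and turns the commanded pose from where the row before left it, along the tool's axes as they then stand; what a row does not reach is not made up. A row lasts 1/10 s, in which the tool goes at most 50 mm and 8.59 degrees, less where a joint would pass 70% of its speed; a pose out of reach is approached as far as the arm can. A call is refused whole if a number of a shift passes 0.05 or a number of a turn 0.15, either way. A call with a gripper value outside its range is refused whole. The fingers move at their own pace and stop on an object; "force" is the grip in N (left out, the last holds). Time passes only in rows, so rows that do not move let the fingers close, or fill a call up. It gives the time, the measured TCP pose, the force and the opening at its end, in the units of the state.
- observe(): the state, without advancing time (a new reading comes with each control period).
- viewer.get_image(name): name is "scene" or "top" or "wrist"; returns a dict with "pixels" (384x512x3 uint8, blue, green, red), "camera_matrix" (3x3 intrinsics, pixels), "R" (3x3) and "t" (3): a world point X has camera coordinates R X + t. Camera axes: x right, y down, z forward; pixel columns grow to the right and rows downward; lengths in m; the calibration is good to about 2 mm. A picture is of the moment at which its call begins. There is no depth.
- env.close_job(): hands the job in, once; it reports no verdict.
The state is a dict: "time_s": time; "q": joint angles; "qvel": joint speeds; "joint_efforts": joint torques, N m; "position": TCP position; "tool_rot": TCP orientation; "ft_force": force on the tool from outside, world axes, zero at the start; "wrist_torque": the same for the moment, N m; "grip_width": finger opening in m.
Only numpy, scipy, OpenCV 4.12 (cv2) and the standard library are available. Lean on these libraries where they do the work, as an engineer would, in place of code of your own. Each camera call takes 0.05 s, during which the arm holds its last target.

## Working session

There is one attempt and no reset: what is moved stays moved. The work goes in short steps, Python scripts to look and compute and a tool call to move; the robot and the scene stay as the last step left them, time stands still between calls to the robot, and variables do not carry over. Pictures are saved under pics/ and viewed, and the job is handed in when it is done.

Besides the shell and the picture viewer there is one more tool, called after "Request:" as name(argument=value, ...) on one line, values as JSON. jog_arm: Moves the arm, as the interface text tells. Its arguments: {"type":"object","properties":{"dr":{"type":"array","items":{"type":"array","items":{"type":"number"}}},"slide":{"type":"array","items":{"type":"array","items":{"type":"number"}}},"gripper":{"type":"array","items":{"type":"number"}},"force":{"type":"number"}},"required":["dr","slide","gripper"]}

```bash
ls; mkdir -p pics; cat > h.py <<'E'
import numpy as np,cv2,pickle
from rig import observe,viewer,env
def grab(n,tag):
    im=viewer.get_image(n); pickle.dump(im,open(f'pics/{tag}.pkl','wb')); cv2.imwrite(f'pics/{tag}.png',np.asarray(im['pixels'])); return im
def load(tag): return pickle.load(open(f'pics/{tag}.pkl','rb'))
def ray(im,u,v):
    K=np.array(im['camera_matrix']);R=np.array(im['R']);t=np.array(im['t'])
    d=R.T@np.linalg.inv(K)@np.array([u,v,1.]); return -R.T@t,d/np.linalg.norm(d)
def onz(im,u,v,z):
    c,d=ray(im,u,v); return c+d*(z-c[2])/d[2]
def tri(obs):
    A=np.zeros((3,3));b=np.zeros(3);P=[]
    for im,u,v in obs:
        c,d=ray(im,u,v);M=np.eye(3)-np.outer(d,d);A+=M;b+=M@c;P.append((c,M))
    x=np.linalg.solve(A,b);return x,[np.linalg.norm(M@(x-c)) for c,M in P]
def proj(im,X):
    p=np.array(im['camera_matrix'])@(np.array(im['R'])@np.array(X)+np.array(im['t']));return p[:2]/p[2]
E
python3 - <<'E'
from h import *
for n in('scene','top','wrist'):
    im=grab(n,n+'0');print(n,-np.array(im['R']).T@im['t'])
print(observe()); print(env.tcp_to_tips)
E
```

```text
pics
scene [0.7679488  0.31385387 0.92381788]
top [ 0.35215268 -0.11469733  0.7931341 ]
wrist [0.06681715 0.54969987 0.37316875]
{'time_s': 0.15, 'q': array([ 6.30077066e+01,  2.18336726e+01,  7.43709637e+01, -8.97241768e-04,
        8.38611172e+01, -1.23348234e+01]), 'qvel': array([-0.03034295, -0.18151828, -0.11268467,  0.04345479,  0.05301847,
        0.05865271]), 'joint_efforts': array([ 2.14830361e-03, -4.48627102e+01, -2.31345695e+01, -2.45141800e-04,
        3.82042170e-03,  5.33436634e-06]), 'position': array([0.13906996, 0.53190682, 0.24186155]), 'tool_rot': array([[ 2.53037970e-01,  9.67456215e-01, -5.06994585e-04],
       [ 9.67455695e-01, -2.53038373e-01, -1.02966883e-03],
       [-1.12444859e-03, -2.29949488e-04, -9.99999341e-01]]), 'ft_force': array([-0.42903012, -0.32924808, -1.0998822 ]), 'wrist_torque': array([-0.01736851,  0.02745293, -0.00248802]), 'grip_width': 0.08541891517163201}
0.011
```

View pics/scene0.png

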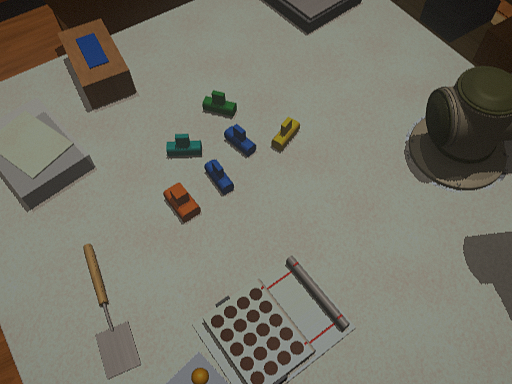

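View pics/top0.png

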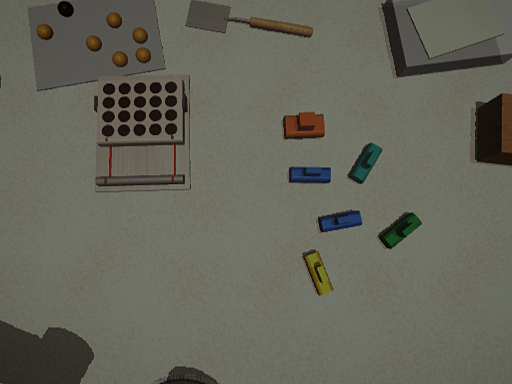

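View pics/wrist0.png

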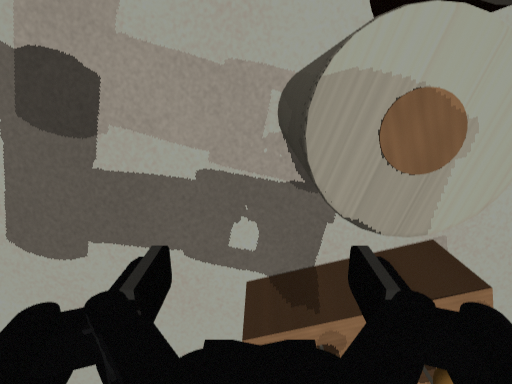

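The top view shows the gap at about (138,163). The candidates are blue (310,175) and (340,221), orange (304,125), turquoise (366,162), green (400,230) and yellow (318,272). I'll take the two blue ones, since only those match the described colour, and confirm in an enlarged crop.

```bash
python3 - <<'E'
from h import *
t=load('top0')['pixels'];s=load('scene0')['pixels']
def crop(a,x0,y0,x1,y1,f,n): cv2.imwrite(f'pics/{n}.png',cv2.resize(np.asarray(a)[y0:y1,x0:x1],None,fx=f,fy=f,interpolation=cv2.INTER_CUBIC))
crop(t,265,95,435,255,4.5,'c1');crop(t,85,65,205,200,4.4,'c2');crop(s,150,80,310,230,4,'c3');crop(s,190,240,360,384,4,'c4')
E
```

```text
(no output)
```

View pics/c1.png

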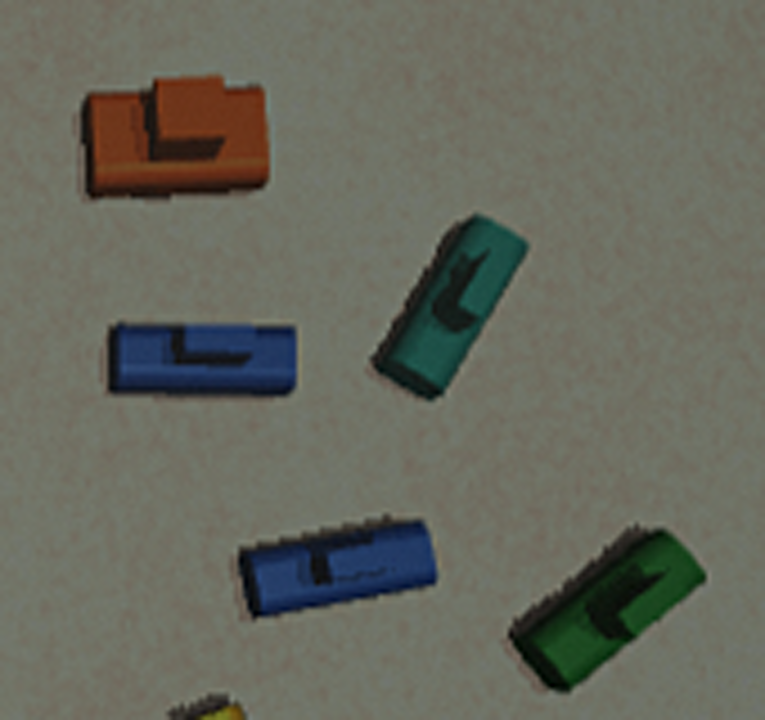

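View pics/c2.png

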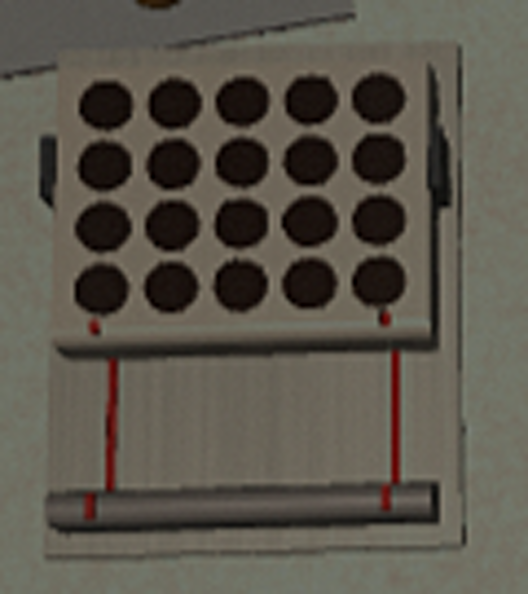

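View pics/c3.png

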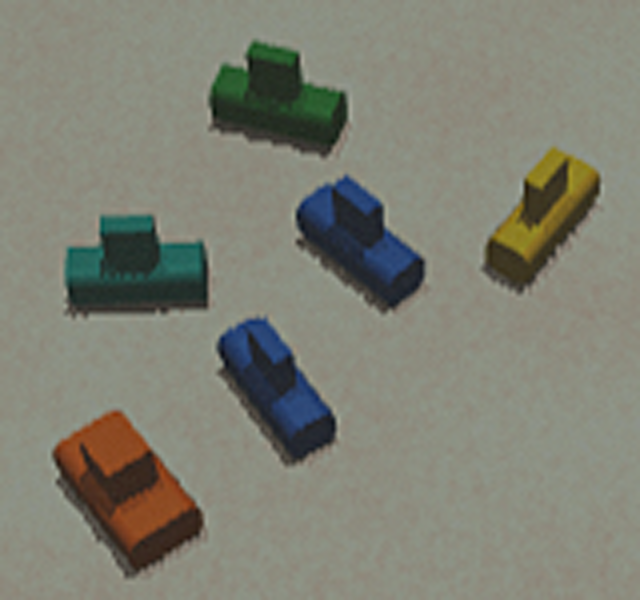

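View pics/c4.png

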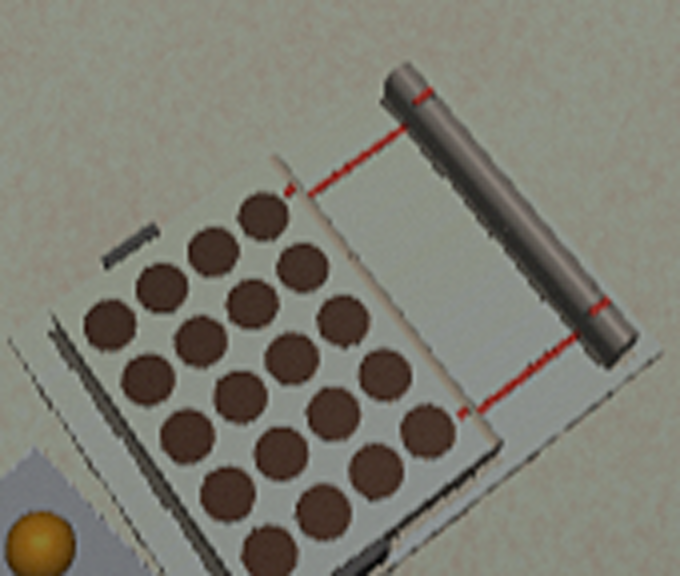

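```bash
cat > fit.py <<'E'
from h import *
from scipy.optimize import minimize
def pts(th,p):
    x,y,z,a=p;c,s=np.cos(a),np.sin(a)
    # body cross-section hull w/ rounded long edges, z from underside
    out=[]
    h=th/2;r=.009
    sec=[]
    for cx,cz,a0 in((h-r,.03-r,0),(-h+r,.03-r,90),(-h+r,r,180),(h-r,r,270)):
        for k in(0,30,60,90):
            t=np.radians(a0+k);sec.append((cx+r*np.cos(t),cz+r*np.sin(t)))
    body=[(u,v,w) for u,w in sec for v in(-.04,.04)]
    tt=h-.009
    tab=[(u,v,w) for u in(-tt,tt) for v in(-.015,.015) for w in(.028,.062)]
    R=np.array([[c,-s,0],[s,c,0],[0,0,1]])
    return [np.array(q)@R.T+[x,y,z] for q in(body,tab)]
S=4
def sil(im,th,p,box):
    x0,y0,x1,y1=box;m=np.zeros(((y1-y0)*S,(x1-x0)*S),np.uint8)
    for q in pts(th,p):
        uv=np.array([proj(im,X) for X in q]); uv=((uv+.5-[x0,y0])*S).astype(np.float32)
        cv2.fillConvexPoly(m,np.round(cv2.convexHull(uv)*16).astype(np.int32),255,cv2.LINE_AA,4)
    return cv2.resize(m,(x1-x0,y1-y0),interpolation=cv2.INTER_AREA)/255.
def mask(im,col,box):
    x0,y0,x1,y1=box
    hsv=cv2.cvtColor(np.asarray(im['pixels'])[y0:y1,x0:x1],cv2.COLOR_BGR2HSV)
    lo,hi={'b':((105,110,15),(130,255,255)),'o':((0,140,15),(14,255,255))}[col]
    return cv2.inRange(hsv,lo,hi)/255.
def fit(views,col,th,p0,fz=None):
    ms=[mask(im,col,b) for im,b in views]
    def f(p):
        q=p if fz is None else [p[0],p[1],fz,p[2]]
        return sum(((sil(im,th,q,b)-m)**2).sum()/m.sum() for (im,b),m in zip(views,ms))
    p0=list(p0)
    if fz is not None:p0.pop(2)
    best=None
    for _ in range(3):
        n=len(p0);sim=np.array([p0]+[np.array(p0)+np.eye(n)[i]*([.01,.01,.01,.15] if n==4 else [.01,.01,.15])[i] for i in range(n)])
        r=minimize(f,p0,method='Nelder-Mead',options=dict(initial_simplex=sim,xatol=1e-5,fatol=1e-5,maxiter=300));p0=r.x
    return r.x,r.fun
E
python3 - <<'E'
from fit import *
t=load('top0');s=load('scene0')
for n,tb,sb,col,th in(('A',(280,155,340,193),(198,152,240,198),'b',.03),('B',(312,200,370,240),(218,118,262,160),'b',.03),('O',(275,103,335,147),(155,175,210,226),'o',.046)):
    u,v=(tb[0]+tb[2])/2,(tb[1]+tb[3])/2
    X=onz(t,u,v,.03)
    best=min((fit([(t,tb),(s,sb)],col,th,(X[0],X[1],0.,a)) for a in(-.15,.15)),key=lambda r:r[1])
    print(n,best, fit([(t,tb)],col,th,best[0],0.)[0], fit([(s,sb)],col,th,best[0],0.)[0])
# bed
def T(a,b): return (b[0]/4.4+85-.5+.1,b[1]/4.4+65-.5+.1)
def U(a): return (a[0]/4+190-.5+.1,a[1]/4+240-.5+.1)
# floor red line ends: order (left/+y, mould),( +y,bar),(-y,mould),(-y,bar)
tp=[(112,360),(110,490),(396,352),(396,483),(91,507),(387,498),(95,327),(385,319)]
sp=[(480,410),(578,337),(311,194),(407,127),(600,307),(424,96),(463,413),(291,189)]
for a,b in zip(tp,sp):
    ta=T(0,a);ub=U(b);x,e=tri([(t,*ta),(s,*ub)]);print(a,b,x.round(4),np.round(e,4))
E
```

```text
A (array([ 0.51396046, -0.24788212, -0.00202013, -0.03407391]), np.float64(1.1682658606482503)) [ 0.51329703 -0.24710441  0.00997272] [ 0.51224323 -0.25551046 -0.10019951]
B (array([ 0.41875995, -0.30613173, -0.00067005,  0.15723105]), np.float64(1.3740244126021384)) [ 0.41898515 -0.30559786  0.20315865] [ 0.41574821 -0.31245169  0.02370881]
O (array([ 0.61794354, -0.2357199 , -0.00181397,  0.03706049]), np.float64(0.6961346259570925)) [ 0.61764825 -0.23477302  0.0823179 ] [ 0.61757232 -0.23672373  0.02600024]
(112, 360) (480, 410) [0.5682 0.1697 0.0103] [0.0015 0.0015]
(110, 490) (578, 337) [0.5066 0.1678 0.0059] [0.0012 0.0012]
(396, 352) (311, 194) [0.5739 0.036  0.0098] [0.0018 0.0018]
(396, 483) (407, 127) [0.5116 0.0335 0.0068] [0.0011 0.0011]
(91, 507) (600, 307) [0.4947 0.1668 0.0292] [0.0001 0.0001]
(387, 498) (424, 96) [0.5005 0.0324 0.0299] [0.0002 0.0002]
(95, 327) (463, 413) [0.579  0.1704 0.0305] [0.0003 0.0003]
(385, 319) (291, 189) [0.5843 0.0363 0.0323] [0.0002 0.0002]
```

The crops confirm two true blue blocks, at top-view (310,175) and (340,221). The turquoise, green and yellow ones are distinct. I'll lift and turn the tool first, then look at the gap with the wrist camera.

Request:
jog_arm(dr=[[0,0,0.1273],[0,0,0.1273],[0,0,0.1273],[0,0,0.1273],[0,0,0.1273],[0,0,0.1273],[0,0,0.1273],[0,0,0.1273],[0,0,0.1273],[0,0,0.1273]], slide=[[0,0,-0.006],[0,0,-0.006],[0,0,-0.006],[0,0,-0.006],[0,0,-0.006],[0,0,-0.006],[0,0,-0.006],[0,0,0],[0,0,0],[0,0,0]], gripper=[1,1,1,1,1,1,1,1,1,1])

```text
time_s: 1.15
position: [0.1391, 0.532, 0.2841]
tool_rot: [[0.999, 0.037, -0.0], [0.037, -0.999, -0.001], [-0.0, 0.001, -1.0]]
ft_force: [0.4, -0.4, 0.6]
grip_width: 0.0855
```

```bash
python3 - <<'E'
from h import *
im=load('wrist0');R0=np.array([[.253,.9675,0],[.9675,-.253,0],[0,0,-1]])
print((R0.T@np.array(im['R'])[2]).round(3), (R0.T@np.array(im['R'])[0]).round(3),im['camera_matrix'][0])
E
```

```text
[-0.001  0.293  0.956] [1.    0.    0.001] [304.47491414   0.         259.46301285]
```

Request:
jog_arm(dr=[[0,0,0],[0,0,0],[0,0,0],[0,0,0],[0,0,0],[0,0,0],[0,0,0],[0,0,0],[0,0,0],[0,0,0]], slide=[[0.033,0.034,0],[0.033,0.034,0],[0.033,0.034,0],[0.033,0.034,0],[0.033,0.034,0],[0.033,0.034,0],[0.033,0.034,0],[0.033,0.034,0],[0.033,0.034,0],[0.033,0.034,0]], gripper=[1,1,1,1,1,1,1,1,1,1])

```text
time_s: 2.15
position: [0.4842, 0.2046, 0.2842]
tool_rot: [[0.999, 0.042, -0.0], [0.042, -0.999, 0.0], [-0.0, -0.0, -1.0]]
ft_force: [1.1, 2.0, -0.6]
grip_width: 0.0852
```

Request:
jog_arm(dr=[[0,0,0],[0,0,0],[0,0,0],[0,0,0],[0,0,0],[0,0,0],[0,0,0],[0,0,0],[0,0,0],[0,0,0]], slide=[[0.014,0.014,0.005],[0.014,0.014,0.005],[0.014,0.014,0.005],[0.014,0.014,0.005],[0,0,0.005],[0,0,0.005],[0,0,0],[0,0,0],[0,0,0],[0,0,0]], gripper=[1,1,1,1,1,1,1,1,1,1])

```text
time_s: 3.15
position: [0.5413, 0.1529, 0.2547]
tool_rot: [[0.999, 0.042, 0.001], [0.042, -0.999, 0.0], [0.001, -0.0, -1.0]]
ft_force: [0.3, -0.3, -0.5]
grip_width: 0.0857
```

```bash
python3 - <<'E'
from h import *
im=grab('wrist','w1');s=observe();print(s['position'],s['tool_rot'][:,0])
E
```

```text
[0.54134126 0.15285466 0.25463028] [9.99101420e-01 4.23798887e-02 5.45188510e-04]
```

View pics/w1.png

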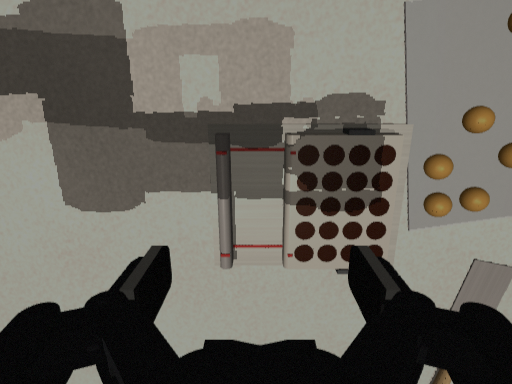

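The gap sits at columns ~232–285, with red lines at rows ~149 and 245. I'll enlarge it to measure.

```bash
python3 - <<'E'
from h import *
a=load('w1')['pixels'];cv2.imwrite('pics/w1c.png',cv2.resize(a[125:280,205:325],None,fx=5,fy=3.8,interpolation=cv2.INTER_CUBIC))
E
```

```text
(no output)
```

View pics/w1c.png

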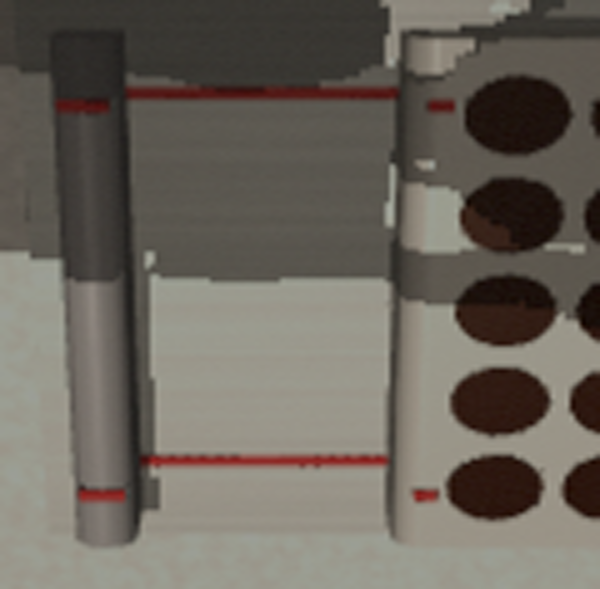

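```bash
python3 - <<'E'
from h import *
w=load('w1');t=load('top0');s=load('scene0')
def W(a):return (a[0]/5+205-.4,a[1]/3.8+125-.4)
def T(b): return (b[0]/4.4+85-.4,b[1]/4.4+65-.4)
def U(a): return (a[0]/4+190-.4,a[1]/4+240-.4)
M=dict(barP=((83,106),(91,507),(600,307)),barM=((102,495),(387,498),(424,96)),mouP=((440,106),(95,327),(463,413)),mouM=((426,495),(385,319),(291,189)))
for k,(a,b,c) in M.items():
    x,e=tri([(w,*W(a)),(t,*T(b)),(s,*U(c))]);print(k,x.round(4),np.round(e,4),'w only z.032',onz(w,*W(a),.032).round(4))
# edges: bar side edges and mould inner edge at top
for k,a in dict(barL0=(53,150),barR0=(127,150),barL1=(75,495),barR1=(138,495)).items(): print(k,onz(w,*W(a),.024).round(4))
for k,a in dict(mo0=(400,95),mo1=(390,495)).items(): print(k,onz(w,*W(a),.024).round(4))
E
```

```text
barP [0.4953 0.1658 0.0309] [0.002  0.0009 0.0014] w only z.032 [0.4962 0.1642 0.032 ]
barM [0.501  0.0319 0.0321] [0.0015 0.0008 0.0013] w only z.032 [0.5019 0.0305 0.032 ]
mouP [0.5792 0.1694 0.0323] [0.0017 0.0005 0.0014] w only z.032 [0.5797 0.1677 0.032 ]
mouM [0.5847 0.0361 0.034 ] [0.0012 0.0008 0.0009] w only z.032 [0.586  0.0341 0.032 ]
barL0 [0.4881 0.1483 0.024 ]
barR0 [0.506  0.1491 0.024 ]
barL1 [0.4939 0.0258 0.024 ]
barR1 [0.5107 0.0265 0.024 ]
mo0 [0.5708 0.1694 0.024 ]
mo1 [0.5775 0.0293 0.024 ]
```

Gap centre is ≈ (0.5405, 0.100) with yaw 2.4°. Its edge tops triangulate to z ≈ 0.032, matching 6+26 mm. Next I'll look at the blue blocks.

Request:
jog_arm(dr=[[0,0,0],[0,0,0],[0,0,0],[0,0,0],[0,0,0],[0,0,0],[0,0,0],[0,0,0],[0,0,0],[0,0,0]], slide=[[-0.007,0.045,0],[-0.007,0.045,0],[-0.007,0.045,0],[-0.007,0.045,0],[-0.007,0.045,0],[-0.007,0.045,0],[-0.007,0.045,0],[-0.007,0.045,0],[0,0,0],[0,0,0]], gripper=[1,1,1,1,1,1,1,1,1,1])

```text
time_s: 4.2
position: [0.5004, -0.21, 0.2542]
tool_rot: [[0.999, 0.04, -0.0], [0.04, -0.999, 0.0], [-0.0, -0.0, -1.0]]
ft_force: [0.2, 0.2, -0.0]
grip_width: 0.0853
```

```bash
python3 - <<'E'
from h import *
im=grab('wrist','w2');s=observe();print(s['position'],s['tool_rot'][:,0])
E
```

```text
[ 0.50054728 -0.2089974   0.25437427] [9.99126398e-01 4.17904424e-02 2.52100817e-05]
```

View pics/w2.png

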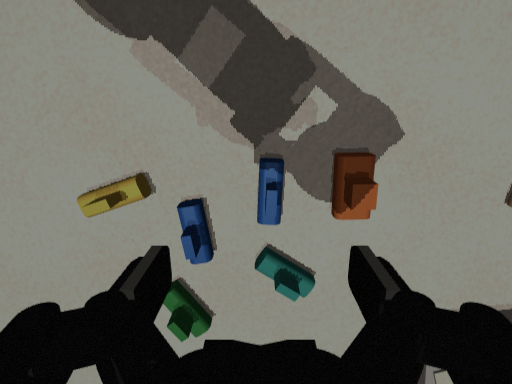

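Blue A is at (270,190) and blue B at (196,231). Orange is at (355,187), turquoise at (285,273), yellow at (113,196) and green at (185,310). I'll fit block poses using all the views.

```bash
python3 - <<'E'
import fit as F
from fit import *
def mask(im,col,box):
    x0,y0,x1,y1=box
    a=np.asarray(im['pixels'])[y0:y1,x0:x1].astype(float)
    b,g,r=a[...,0],a[...,1],a[...,2]
    if col=='b': m=((b>1.25*np.maximum(r,1))&(b>1.1*g)&(b>14))
    else: m=(r>1.6*b)&(r>1.3*g)&(r>25)
    m=m.astype(np.uint8)
    return cv2.morphologyEx(m,cv2.MORPH_CLOSE,np.ones((3,3),np.uint8)).astype(float)
F.mask=mask
t=load('top0');s=load('scene0');w=load('w2')
for n,tb,sb,wb,col,th in(('A',(280,155,340,193),(198,152,240,198),(245,145,300,240),'b',.03),('B',(312,200,370,240),(218,118,262,160),(165,190,225,275),'b',.03),('O',(275,103,335,147),(155,175,210,226),(320,140,390,230),'o',.046)):
    X=onz(t,(tb[0]+tb[2])/2,(tb[1]+tb[3])/2,.03)
    V=[(t,tb),(s,sb),(w,wb)]
    r=min((fit(V,col,th,(X[0],X[1],0.,a)) for a in(-.1,.15)),key=lambda r:r[1])
    print(n,'all',r[0].round(4),round(r[1],3))
    for k,v in zip('tsw',V):
        q=fit([v],col,th,r[0],0.);print('  ',k,q[0].round(4),round(q[1],3))
    a=np.hstack([cv2.resize(np.vstack([mask(im,col,b),sil(im,th,r[0],b)])*255,None,fx=3,fy=3)[:500][:, :].astype(np.uint8) if 0 else cv2.copyMakeBorder(cv2.resize(np.dstack([mask(im,col,b),sil(im,th,r[0],b),0*mask(im,col,b)])*255,None,fx=3.5,fy=3.5).astype(np.uint8),0,0 if 0 else 340-int(round((b[3]-b[1])*3.5)),0,4,cv2.BORDER_CONSTANT) for im,b in V])
    cv2.imwrite(f'pics/fit{n}.png',a)
E
```

```text
A all [ 0.5147 -0.2466  0.0006 -0.0048] 0.13
   t [ 0.5148 -0.2461 -0.013 ] 0.044
   s [ 0.5141 -0.2466 -0.0166] 0.037
   w [ 0.5149 -0.2479 -0.0009] 0.017
B all [ 0.4192 -0.3069 -0.0009  0.1874] 0.124
   t [ 0.4189 -0.3057  0.193 ] 0.045
   s [ 0.4189 -0.3063  0.174 ] 0.037
   w [ 0.4197 -0.3073  0.1892] 0.017
O all [ 6.181e-01 -2.358e-01 -6.000e-04  6.200e-02] 0.084
   t [ 0.6177 -0.2348  0.0707] 0.024
   s [ 0.6179 -0.2348  0.0489] 0.028
   w [ 0.6182 -0.2364  0.0628] 0.013
```

View pics/fitA.png

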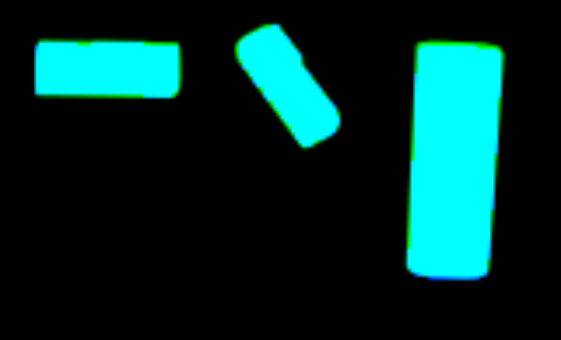

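View pics/fitB.png

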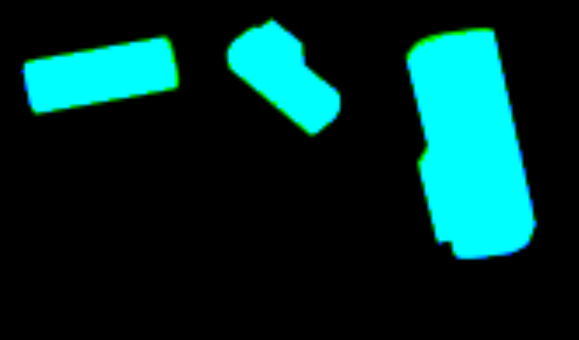

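A is at (0.5149, −0.247) with yaw −0.005. B is at (0.4193, −0.307) with yaw 0.188. Both undersides fit to z ≈ 0, and all views agree within ~1.5 mm. Grasping A across its tab.

Request:
jog_arm(dr=[[0,0,0.047],[0,0,0],[0,0,0],[0,0,0],[0,0,0],[0,0,0],[0,0,0],[0,0,0],[0,0,0],[0,0,0]], slide=[[0.0046,0.0128,0],[0.005,0.0126,0.02],[0.005,0.0126,0.03],[0,0,0.03],[0,0,0.03],[0,0,0.03],[0,0,0],[0,0,0],[0,0,0],[0,0,0]], gripper=[0,0,0,0,0,0,0,0,0,0])

```text
time_s: 5.25
position: [0.5163, -0.2473, 0.116]
tool_rot: [[1.0, -0.005, 0.002], [-0.005, -1.0, -0.002], [0.002, 0.002, -1.0]]
ft_force: [0.5, 0.4, 0.5]
grip_width: 0.0425
```

```bash
python3 - <<'E'
from h import *
im=grab('wrist','w3');s=observe();print(s['position'],s['tool_rot'],s['grip_width'])
E
```

```text
[ 0.51607207 -0.24732131  0.11570281] [[ 0.99998686 -0.00475612  0.00191365]
 [-0.00475344 -0.99998772 -0.00140345]
 [ 0.0019203   0.00139433 -0.99999718]] 0.042640663900519564
```

View pics/w3.png

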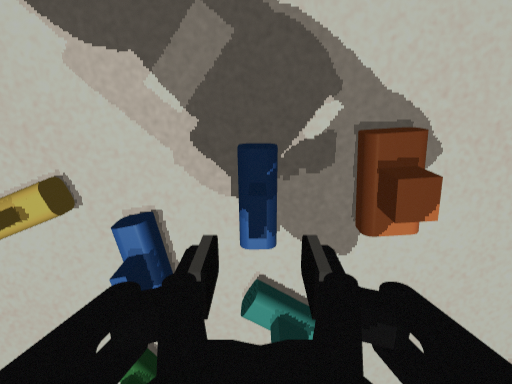

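The block is at column ~258, centred between the fingers (215/303). Descending and gripping.

Request:
jog_arm(dr=[[0,0,0],[0,0,0],[0,0,0],[0,0,0],[0,0,0],[0,0,0],[0,0,0],[0,0,0],[0,0,0],[0,0,0]], slide=[[-0.001,0,0.018],[0,0,0.018],[0,0,0.018],[0,0,0.0145],[0,0,0],[0,0,0],[0,0,0],[0,0,0],[0,0,0],[0,0,0]], gripper=[0,0,0,0,0,-1,-1,-1,-1,-1], force=40)

```text
time_s: 6.3
position: [0.5152, -0.2476, 0.0471]
tool_rot: [[1.0, -0.005, 0.002], [-0.005, -1.0, -0.001], [0.002, 0.001, -1.0]]
ft_force: [-0.4, 0.1, 6.3]
grip_width: 0.0114
```

Request:
jog_arm(dr=[[0,0,0],[0,0,0],[0,0,0],[0,0,0],[0,0,0],[0,0,0],[0,0,0],[0,0,0],[0,0,0],[0,0,0]], slide=[[0,0,0],[0,0,0],[0,0,-0.01],[0,0,-0.03],[0,0,-0.03],[0,0,-0.03],[0,0,0],[0,0,0],[0,0,0],[0,0,0]], gripper=[-1,-1,-1,-1,-1,-1,-1,-1,-1,-1])

```text
time_s: 7.3
position: [0.5142, -0.2469, 0.1448]
tool_rot: [[1.0, -0.005, -0.002], [-0.005, -1.0, 0.001], [-0.002, -0.001, -1.0]]
ft_force: [0.7, -0.0, -0.8]
grip_width: 0.0115
```

```bash
python3 - <<'E'
from h import *
im=grab('wrist','w4');s=observe();print(s['position'],s['tool_rot'],s['grip_width'],s['ft_force'])
E
```

```text
[ 0.51429223 -0.24700605  0.14487745] [[ 0.99998604 -0.00503256 -0.00160934]
 [-0.00503059 -0.99998659  0.00122605]
 [-0.00161549 -0.00121794 -0.99999795]] 0.011010139759189201 [ 0.14472165 -0.29442478 -0.79461253]
```

View pics/w4.png

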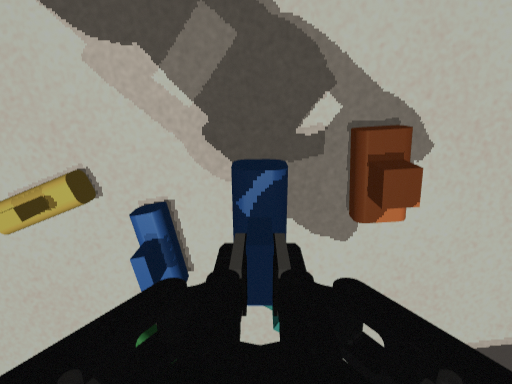

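A is held straight (block columns 232–288, fingers centred on 260). Moving over the gap's mould side.

Request:
jog_arm(dr=[[0,0,-0.047],[0,0,0],[0,0,0],[0,0,0],[0,0,0],[0,0,0],[0,0,0],[0,0,0],[0,0,0],[0,0,0]], slide=[[0,0,0],[0.006,-0.03,0],[0.0073,-0.045,0],[0.0073,-0.045,0],[0.0073,-0.045,0],[0.0073,-0.045,0],[0.0073,-0.045,0],[0.0073,-0.045,0],[0.0073,-0.03,0],[0.001,-0.0155,0]], gripper=[-1,-1,-1,-1,-1,-1,-1,-1,-1,-1])

```text
time_s: 8.35
position: [0.5581, 0.1029, 0.1452]
tool_rot: [[0.999, 0.045, -0.001], [0.045, -0.999, 0.0], [-0.001, -0.0, -1.0]]
ft_force: [-0.8, -0.1, -0.6]
grip_width: 0.0114
```

Request:
jog_arm(dr=[[0,0,0],[0,0,0],[0,0,0],[0,0,0],[0,0,0],[0,0,0],[0,0,0],[0,0,0],[0,0,0],[0,0,0]], slide=[[0,0,0.01],[0,0,0.015],[0,0,0.015],[0,0,0.007],[0,0,0],[0,0,0],[0,0,0],[0,0,0],[0,0,0],[0,0,0]], gripper=[-1,-1,-1,-1,-1,-1,-1,-1,-1,-1])

```text
time_s: 9.35
position: [0.5582, 0.1004, 0.099]
tool_rot: [[0.999, 0.042, 0.0], [0.042, -0.999, -0.0], [0.0, 0.0, -1.0]]
ft_force: [0.5, -0.1, -1.1]
grip_width: 0.0114
```

```bash
python3 - <<'E'
from h import *
im=grab('wrist','w5');s=observe();print(s['position'],s['tool_rot'],s['grip_width'],s['ft_force'])
E
```

```text
[0.5581931  0.10046055 0.09899641] [[ 9.99112861e-01  4.21115706e-02  3.25800282e-04]
 [ 4.21115811e-02 -9.99112914e-01 -2.53998593e-05]
 [ 3.24441641e-04  3.90972911e-05 -9.99999947e-01]] 0.011305879768072421 [-0.30068121 -0.77078013 -0.5762869 ]
```

View pics/w5.png

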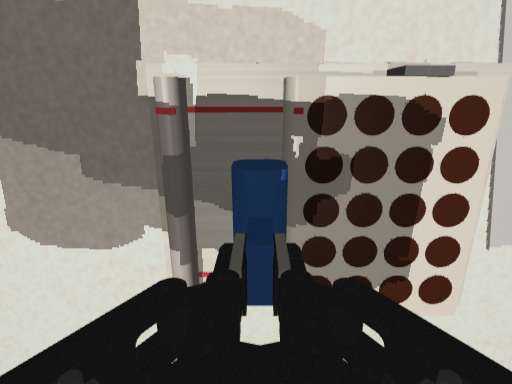

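```bash
python3 - <<'E'
from h import *
w=load('w5')
c=np.array([.5405,.100]);a=.042;Rz=np.array([[np.cos(a),-np.sin(a)],[np.sin(a),np.cos(a)]])
for u,v,z in((165.5,111,.032),(298.5,111,.032),(284,95,.024),(286,150,.024),(181,285,.024),(188,109,.006),(285,109,.006)):
    X=onz(w,u,v,z);print((u,v),(Rz.T@(X[:2]-c)).round(4))
a=w['pixels'];cv2.imwrite('pics/w5c.png',cv2.resize(a[60:200,140:320],None,fx=4.2,fy=4.2,interpolation=cv2.INTER_CUBIC))
E
```

```text
(165.5, 111) [-0.0414  0.0657]
(298.5, 111) [0.0424 0.0657]
(284, 95) [0.0337 0.0754]
(286, 150) [0.0359 0.0397]
(181, 285) [-0.0436 -0.0663]
(188, 109) [-0.033   0.0661]
(285, 109) [0.036  0.0661]
```

View pics/w5c.png

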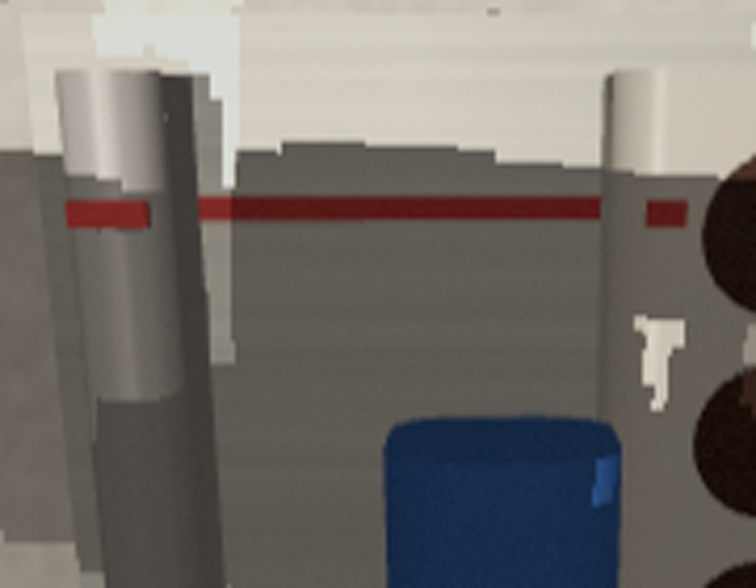

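Gap edges check within ~1 mm of my gap frame. Lowering and releasing with a limited opening.

Request:
jog_arm(dr=[[0,0,0],[0,0,0],[0,0,0],[0,0,0],[0,0,0],[0,0,0],[0,0,0],[0,0,0],[0,0,0],[0,0,0]], slide=[[0,0,0.01],[0,0,0.01],[0,0,0.008],[0,0,0.006],[0,0,0.006],[0,0,0.0055],[0,0,0],[0,0,0],[0,0,0],[0,0,0]], gripper=[-1,-1,-1,-1,-1,-1,-1,-1,-1,-1])

```text
time_s: 10.4
position: [0.5582, 0.1004, 0.0533]
tool_rot: [[0.999, 0.042, 0.0], [0.042, -0.999, -0.0], [0.0, 0.0, -1.0]]
ft_force: [-0.5, -0.3, -0.5]
grip_width: 0.0115
```

No contact forces at z = 0.0533, so the block is essentially at the floor. Releasing and rising.

Request:
jog_arm(dr=[[0,0,0],[0,0,0],[0,0,0],[0,0,0],[0,0,0],[0,0,0],[0,0,0],[0,0,0],[0,0,0],[0,0,0]], slide=[[0,0,0],[0,0,0],[0,0,0],[0,0,0],[0,0,-0.01],[0,0,-0.02],[0,0,-0.03],[0,0,-0.04],[0,0,0],[0,0,0]], gripper=[-0.5,-0.5,-0.5,-0.5,-0.5,-0.5,-0.5,-0.5,-0.5,-0.5])

```text
time_s: 11.4
position: [0.5583, 0.1004, 0.1545]
tool_rot: [[0.999, 0.042, 0.002], [0.042, -0.999, -0.0], [0.002, 0.0, -1.0]]
ft_force: [0.1, 0.4, -1.7]
grip_width: 0.0212
```

```bash
python3 - <<'E'
from h import *
im=grab('wrist','w6');s=observe();print(s['position'],s['grip_width'],s['ft_force']);grab('top','t6');grab('scene','s6')
E
```

```text
[0.55783466 0.10043366 0.15335541] 0.021245062609552008 [-0.03171465  0.15989856 -0.66833215]
```

View pics/w6.png

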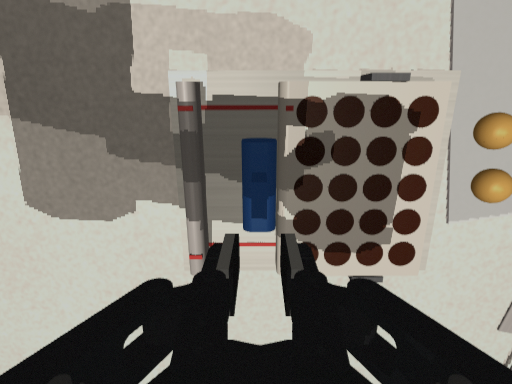

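View pics/s6.png

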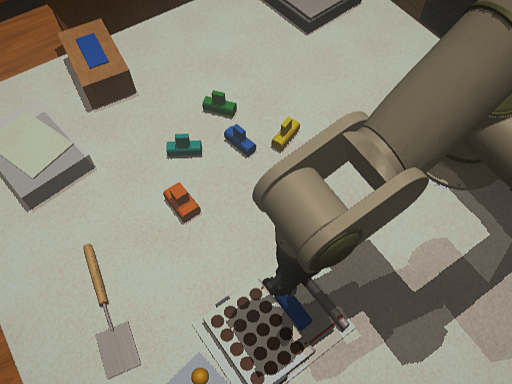

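Block A is down in the gap against the mould side (wrist view ~(260,185)). Now block B.

Request:
jog_arm(dr=[[0,0,-0.146],[0,0,0],[0,0,0],[0,0,0],[0,0,0],[0,0,0],[0,0,0],[0,0,0],[0,0,0],[0,0,0]], slide=[[0,0,-0.03],[-0.0212,0.0374,0],[-0.0212,0.0374,0],[-0.0212,0.0374,0],[-0.0212,0.0374,0],[-0.0212,0.0374,0],[-0.0212,0.0374,0],[-0.0212,0.0374,0],[-0.0212,0.0374,0],[-0.0212,0.0374,0]], gripper=[0,0,0,0,0,0,0,0,0,0])

```text
time_s: 12.55
position: [0.4325, -0.2673, 0.1825]
tool_rot: [[0.982, 0.187, -0.001], [0.187, -0.982, 0.001], [-0.001, -0.002, -1.0]]
ft_force: [-0.3, -0.2, 0.7]
grip_width: 0.0429
```

Request:
jog_arm(dr=[[0,0,0],[0,0,0],[0,0,0],[0,0,0],[0,0,0],[0,0,0],[0,0,0],[0,0,0],[0,0,0],[0,0,0]], slide=[[-0.0212,0.0374,0],[0,0,0.02],[0,0,0.02],[0,0,0.02],[0,0,0],[0,0,0],[0,0,0],[0,0,0],[0,0,0],[0,0,0]], gripper=[0,0,0,0,0,0,0,0,0,0])

```text
time_s: 13.55
position: [0.4199, -0.3067, 0.1237]
tool_rot: [[0.982, 0.187, 0.0], [0.187, -0.982, -0.001], [0.0, 0.001, -1.0]]
ft_force: [-0.0, 0.1, -0.8]
grip_width: 0.0428
```

```bash
python3 - <<'E'
from h import *
im=grab('wrist','w7');s=observe();print(s['position'],s['tool_rot'],s['grip_width'],s['ft_force'])
print(proj(im,(.4193,-.3068,.062)),proj(im,(.4193,-.3068,.03)))
E
```

```text
[ 0.41984985 -0.30663828  0.12360039] [[ 9.82358522e-01  1.87007068e-01  3.01205606e-04]
 [ 1.87007178e-01 -9.82358470e-01 -3.90350487e-04]
 [ 2.22893578e-04  4.39791738e-04 -9.99999878e-01]] 0.04270631712269878 [0.44927488 0.22433821 0.13369319]
[258.7035392  212.10498289] [258.7951744  197.39037145]
```

View pics/w7.png

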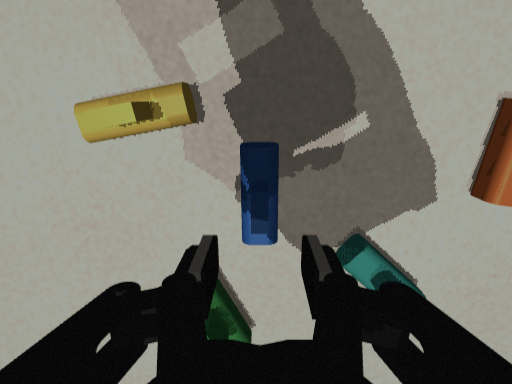

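B is centred at column 259.5 between the fingers, and its neighbours are clear. Descending and gripping.

Request:
jog_arm(dr=[[0,0,0],[0,0,0],[0,0,0],[0,0,0],[0,0,0],[0,0,0],[0,0,0],[0,0,0],[0,0,0],[0,0,0]], slide=[[0,0,0.02],[0,0,0.02],[0,0,0.02],[0,0,0.016],[0,0,0],[0,0,0],[0,0,0],[0,0,0],[0,0,0],[0,0,0]], gripper=[0,0,0,0,0,-1,-1,-1,-1,-1], force=40)

```text
time_s: 14.6
position: [0.4202, -0.3071, 0.0483]
tool_rot: [[0.982, 0.187, 0.001], [0.187, -0.982, -0.002], [0.001, 0.002, -1.0]]
ft_force: [-0.2, 1.3, 7.3]
grip_width: 0.0111
```

Request:
jog_arm(dr=[[0,0,0],[0,0,0],[0,0,0],[0,0,0],[0,0,0],[0,0,0],[0,0,0],[0,0,0],[0,0,0],[0,0,0]], slide=[[0,0,0],[0,0,0],[0,0,-0.01],[0,0,-0.03],[0,0,-0.03],[0,0,-0.03],[0,0,-0.02],[0,0,0],[0,0,0],[0,0,0]], gripper=[-1,-1,-1,-1,-1,-1,-1,-1,-1,-1])

```text
time_s: 15.6
position: [0.4194, -0.3061, 0.1662]
tool_rot: [[0.982, 0.187, -0.002], [0.187, -0.982, 0.002], [-0.001, -0.002, -1.0]]
ft_force: [0.2, -0.6, -0.8]
grip_width: 0.0113
```

```bash
python3 - <<'E'
from h import *
import fit as F
from fit import *
im=grab('wrist','w8');s=observe();print(s['position'],s['tool_rot'][:,0],s['grip_width'],s['ft_force'])
def mask(im,col,box):
    x0,y0,x1,y1=box
    a=np.asarray(im['pixels'])[y0:y1,x0:x1].astype(float);b,g,r=a[...,0],a[...,1],a[...,2]
    m=((b>1.25*np.maximum(r,1))&(b>1.1*g)&(b>14)).astype(np.uint8)
    return cv2.morphologyEx(m,cv2.MORPH_CLOSE,np.ones((3,3),np.uint8)).astype(float)
F.mask=mask
# A in gap, from w6 only (tab/body visible)
c=np.array([.5405,.100]);a=.042;Rz=np.array([[np.cos(a),-np.sin(a)],[np.sin(a),np.cos(a)]])
w=load('w6');q=fit([(w,(230,130,290,232))],'b',.03,(.558,.1,.006,.042),.006);print(q,Rz.T@(q[0][:2]-c))
grab('top','t8')
E
```

```text
[ 0.41938768 -0.30620868  0.16615426] [ 0.98238942  0.18684058 -0.00127242] 0.011102104706166831 [ 0.72524562  0.40812609 -0.94880257]
(array([0.55801148, 0.09990284, 0.04216911]), np.float64(0.009307621566717885)) [ 0.01749196 -0.00083234]
```

View pics/w8.png

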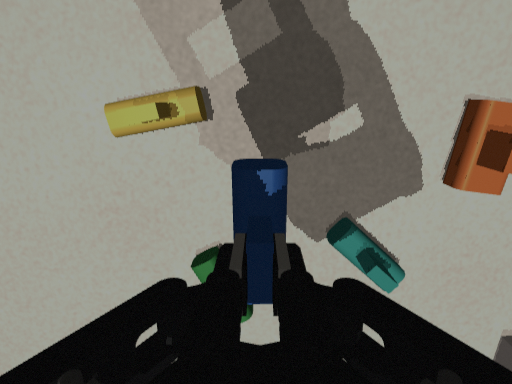

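View pics/t8.png

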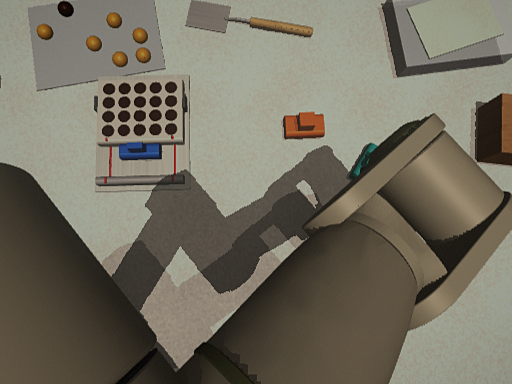

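A sits at gap-frame x = +17.5 mm, y = −0.8 mm and is aligned. B is held straight, and the orange block is unchanged at top-view (304,125). Carrying B to x = −16.5 mm in the gap frame.

Request:
jog_arm(dr=[[0,0,0.145],[0,0,0],[0,0,0],[0,0,0],[0,0,0],[0,0,0],[0,0,0],[0,0,0],[0,0,0],[0,0,0]], slide=[[0,0,0],[0.0122,-0.04,0],[0.0122,-0.04,0],[0.0122,-0.04,0],[0.0122,-0.04,0],[0.0122,-0.04,0],[0.0122,-0.04,0],[0.0122,-0.04,0],[0.0122,-0.04,0],[0.0122,-0.04,0]], gripper=[-1,-1,-1,-1,-1,-1,-1,-1,-1,-1])

```text
time_s: 16.7
position: [0.514, 0.0595, 0.1666]
tool_rot: [[0.999, 0.043, -0.001], [0.043, -0.999, 0.0], [-0.001, -0.0, -1.0]]
ft_force: [0.5, -0.6, -0.1]
grip_width: 0.0112
```

Request:
jog_arm(dr=[[0,0,0],[0,0,0],[0,0,0],[0,0,0],[0,0,0],[0,0,0],[0,0,0],[0,0,0],[0,0,0],[0,0,0]], slide=[[0.006,-0.0207,0],[0.0057,-0.02,0],[0,0,0],[0,0,0.02],[0,0,0.02],[0,0,0.015],[0,0,0],[0,0,0],[0,0,0],[0,0,0]], gripper=[-1,-1,-1,-1,-1,-1,-1,-1,-1,-1])

```text
time_s: 17.7
position: [0.5243, 0.0988, 0.1131]
tool_rot: [[0.999, 0.043, 0.001], [0.043, -0.999, -0.0], [0.001, 0.0, -1.0]]
ft_force: [-0.4, -0.0, -0.5]
grip_width: 0.0112
```

```bash
python3 - <<'E'
from h import *
im=grab('wrist','w9');s=observe();print(s['position'],s['tool_rot'][:,0],s['grip_width'],s['ft_force'])
c=np.array([.5405,.100]);a=.042;Rz=np.array([[np.cos(a),-np.sin(a)],[np.sin(a),np.cos(a)]])
print(Rz.T@(s['position'][:2]-c))
E
```

```text
[0.52419017 0.09883363 0.11295622] [0.99907594 0.04296401 0.0011621 ] 0.011072161316870147 [ 0.28788932 -0.92800673 -0.59955018]
[-0.01634442 -0.00048053]
```

View pics/w9.png

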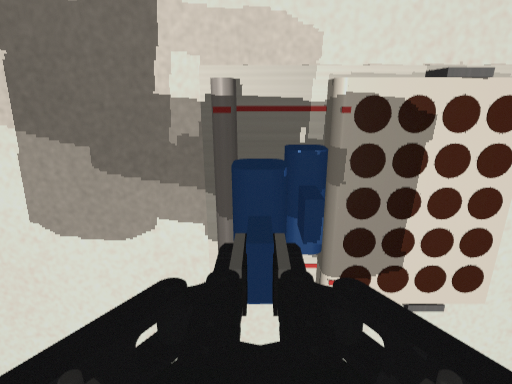

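B hangs beside A with bar and mould clear. Lowering by 58 mm.

Request:
jog_arm(dr=[[0,0,0],[0,0,0],[0,0,0],[0,0,0],[0,0,0],[0,0,0],[0,0,0],[0,0,0],[0,0,0],[0,0,0]], slide=[[0,0,0.012],[0,0,0.012],[0,0,0.01],[0,0,0.008],[0,0,0.006],[0,0,0.006],[0,0,0.004],[0,0,0],[0,0,0],[0,0,0]], gripper=[-1,-1,-1,-1,-1,-1,-1,-1,-1,-1])

```text
time_s: 18.75
position: [0.5241, 0.0989, 0.0544]
tool_rot: [[0.999, 0.043, 0.0], [0.043, -0.999, -0.0], [0.0, 0.0, -1.0]]
ft_force: [-0.8, -0.3, 0.2]
grip_width: 0.0117
```

Request:
jog_arm(dr=[[0,0,0],[0,0,0],[0,0,0],[0,0,0],[0,0,0],[0,0,0],[0,0,0],[0,0,0],[0,0,0],[0,0,0]], slide=[[0,0,0],[0,0,0],[0,0,0],[0,0,0],[0,0,-0.01],[0,0,-0.02],[0,0,-0.03],[0,0,-0.04],[0,0,-0.02],[0,0,0]], gripper=[-0.6,-0.6,-0.6,-0.6,-0.6,-0.6,-0.6,-0.6,-0.6,-0.6])

```text
time_s: 19.75
position: [0.5251, 0.099, 0.1779]
tool_rot: [[0.999, 0.043, 0.007], [0.043, -0.999, -0.0], [0.007, 0.001, -1.0]]
ft_force: [-0.4, 0.3, -0.8]
grip_width: 0.0169
```

```bash
python3 - <<'E'
from h import *
im=grab('wrist','w10');s=observe();print(s['position'],s['grip_width'],s['ft_force']);grab('top','t10');grab('scene','s10')
E
```

```text
[0.52427117 0.09893894 0.17582163] 0.017168999681408007 [ 0.85701705 -0.30453163 -0.73339907]
```

View pics/w10.png

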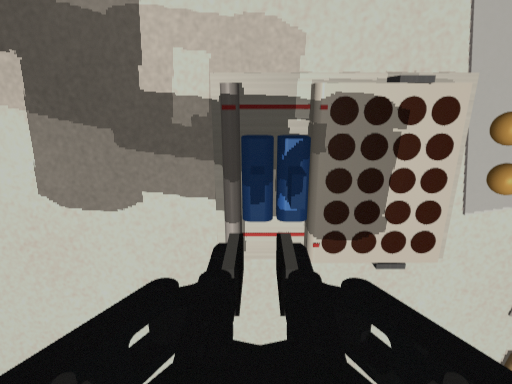

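View pics/t10.png

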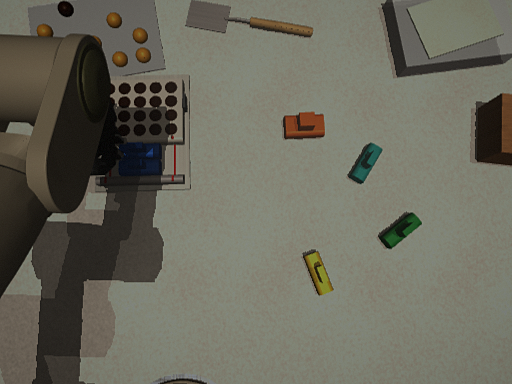

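Both blue blocks stand side by side at wrist (258,178) and (293,178), between bar and mould and inside the red lines. Orange, turquoise, green and yellow look undisturbed. I'll check heights and poses numerically.

```bash
python3 - <<'E'
import fit as F
from fit import *
def mask(im,col,box):
    x0,y0,x1,y1=box
    a=np.asarray(im['pixels'])[y0:y1,x0:x1].astype(float);b,g,r=a[...,0],a[...,1],a[...,2]
    m=((b>1.25*np.maximum(r,1))&(b>1.1*g)&(b>14)) if col=='b' else (r>1.6*b)&(r>1.3*g)&(r>25)
    return cv2.morphologyEx(m.astype(np.uint8),cv2.MORPH_CLOSE,np.ones((3,3),np.uint8)).astype(float)
F.mask=mask
c=np.array([.5405,.100]);a=.042;Rz=np.array([[np.cos(a),-np.sin(a)],[np.sin(a),np.cos(a)]])
w=load('w10');t=load('t10')
for n,b,p in(('B',(232,128,275,227),(.524,.099,.006,.042)),('A',(275,128,315,227),(.558,.1,.006,.042))):
    for fz in(None,.006):
        q=fit([(w,b)],'b',.03,p,fz);print(n,q[0].round(4),round(q[1],4),(Rz.T@(q[0][:2]-c)).round(4))
q=fit([(t,(275,103,335,147))],'o',.046,(.6177,-.2348,0,.07),0.);print('O',q)
cv2.imwrite('pics/w10c.png',cv2.resize(w['pixels'][75:260,210:340],None,fx=3.2,fy=3.2,interpolation=cv2.INTER_CUBIC))
s=load('s10')['pixels'];cv2.imwrite('pics/s10c.png',cv2.resize(s[240:384,190:360],None,fx=4,fy=4,interpolation=cv2.INTER_CUBIC))
E
```

```text
B [0.5238 0.0981 0.0023 0.0423] 0.0165 [-0.0167 -0.0012]
B [0.5239 0.0988 0.0359] 0.026 [-0.0166 -0.0005]
A [0.5583 0.0996 0.0029 0.0431] 0.0156 [ 0.0178 -0.0012]
A [0.5579 0.1001 0.043 ] 0.0224 [ 0.0174 -0.0006]
O (array([ 0.61766073, -0.23479125,  0.06942841]), np.float64(0.021862225926580738))
```

View pics/w10c.png

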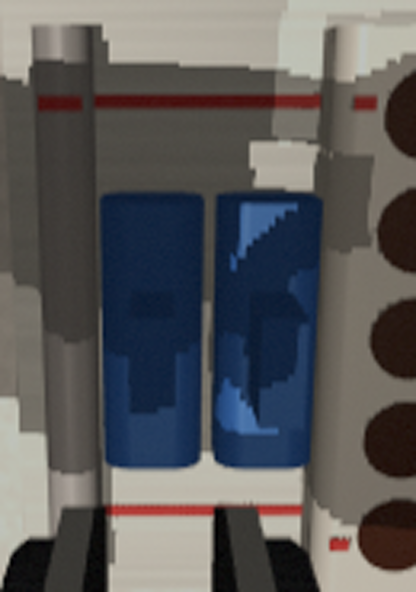

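View pics/s10c.png

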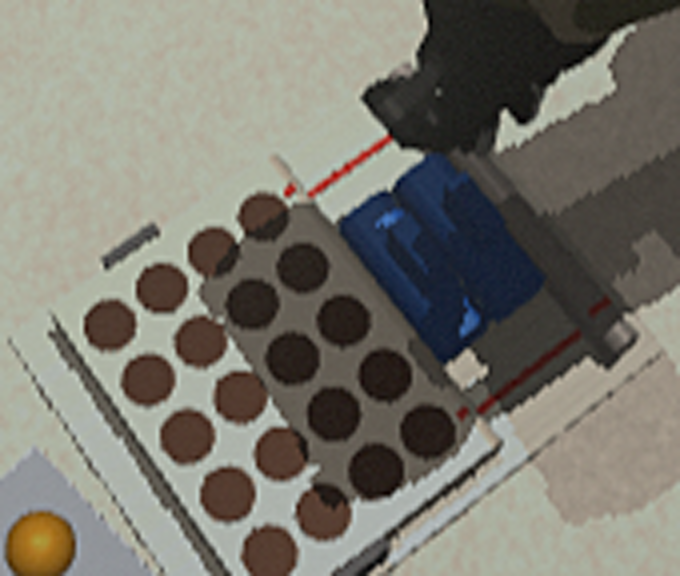

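Both are upright, aligned and down on the floor, and the gripper is well clear. Handing in.

```bash
python3 - <<'E'
from h import *
print(observe()['time_s'],observe()['ft_force']);env.close_job()
E
```

```text
19.9 [-0.83016106  0.9129239  -0.28093664]
the job is handed in; nothing more can be done
```

I put both blue blocks into the gap one after the other, each gripped across its tab. I handed the job in at 19.9 s with the gripper open and about 12 cm above the place position, touching nothing.

**Last checks (gap frame):**
- **First block:** x ≈ +17.5 mm, y ≈ −1 mm.
- **Second block:** x ≈ −16.5 mm, y ≈ −1 mm.
- **Both blocks:** upright and aligned with the gap within about 0.5°, and between the red lines.
- **Orange block:** its fitted pose did not change. The green, yellow and turquoise look-alikes look unmoved in the top view.

**Disagreement:** a free-height fit from the single wrist view put the undersides at 2–3 mm instead of 6 mm above the table. One camera gives weak depth, and calibration is only good to about 2 mm. The arm's own height at release matches the blocks being within about 1 mm of the 6 mm floor.

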